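# Unclamp a rock core and show its marked end to the inspection camera

## Robot

A 6-joint arm with a two-finger parallel gripper is mounted at the origin on a cart in front of the work surface, level with it; the furniture and walls round the work are solid. World frame = base frame: x ahead of the robot, y to its left, z up, the work surface at z = 0. Lengths are in m, angles in rad, forces in N, time in s.
With the tool pointing down it reaches from about 0.3 to 0.775 m from the base axis. Payload 14.6 kg.
Tool frame: the origin (TCP) lies midway between the tips of the shut fingers; the grasp point (between the pads) lies 19 mm behind it (ctrl.pinch_z is the distance from the TCP to the grasp point, in m); z points along the fingers, y is the line along which they close (so a half turn about z gives the same grasp; the last joint's range is limited). The gripper opens to 94 mm and grips with 3 to 60 N. Pads are 16 mm wide; open, the fingers measure 119 mm over their backs; the gripper's body (75 mm by 177 mm) begins 78 mm behind the grasp point.
Start: joints at [1.067, 0.3, 1.521, -0, 1.321, -0.067], TCP at [0.233, 0.498, 0.205] pointing down, gripper open.
Joint ranges: [-3.03, 3.03], [-0.79, 2.21], [0.23, 2.52], [-1.04, 4.18], [0, 3.07], [-2.55, 2.55]. Speed limits (rad/s): [2.22, 2.22, 2.57, 3.14, 3.14, 3.14].

## Interface

Orientations are given as [roll, pitch, yaw] about the fixed x, y, z axes, in that order (R = Rz(yaw) Ry(pitch) Rx(roll)).
In Python, from station import ctrl gives the robot as it stands.
- The arm moves only by the tool jog_arm, never from a script. Its argument "motion" is a list of rows, each a list of 7 numbers: the shift along the tool's x, y, z in m, then the turn, a rotation vector about the tool's x, y, z in rad, then the opening, from -1 (shut) to 1 (fully open). In form: [[tx, ty, tz, rx, ry, rz, gripper], ...]. A call has 1 to 5 rows; each row shifts and turns the commanded pose from where the row before left it, along the tool's axes as they then stand; what a row does not reach is not made up. A row lasts 1/10 s, in which the tool goes at most 50 mm and 8.59 degrees, less where a joint would pass 70% of its speed; a pose out of reach is approached as far as the arm can. A call is refused whole if a number of a shift passes 0.05 or a number of a turn 0.15, either way. A call with a gripper value outside its range is refused whole. The fingers move at their own pace and stop on an object; "squeeze" is the grip in N (left out, the last holds). Time passes only in rows, so rows that do not move let the fingers close. It gives the time, the measured TCP pose, the force, the opening and the grip force at its end, in the units of the state.
- ctrl.get_obs(): the state, without advancing time (a new reading comes with each control period).
- ctrl.camera(name): name is "scene" or "side" or "wrist"; returns the picture (400x640x3 uint8, red, green, blue); there is no depth.
- ctrl.camera_model(name): a dict with "intrinsics" (3x3 intrinsics, pixels), "rvec" (rotation vector, rad) and "tvec" (3), from world to camera coordinates, as OpenCV has them. Camera axes: x right, y down, z forward; pixel columns grow to the right and rows downward; lengths in m; the calibration is good to about 2 mm. A picture is of the moment at which its call begins: read the wrist's pose just before it. camera_model takes no time and is no camera call; for the wrist camera it gives the pose at the moment of the call.
- ctrl.hand_in(): hands the job in; it is judged then, once.
The state is a dict: "time_s": time; "qpos": joint angles; "joint_vel": joint speeds; "tau": joint torques, N m; "ee_pos": TCP position; "eef_rot": TCP orientation; "force": force on the tool from outside, world axes, zero at the start; "moment": the same for the moment, N m; "grip_width": finger opening in m; "grip_force": force on a finger pad.
Only numpy, scipy, OpenCV 4.12 (cv2) and the standard library are available. Lean on these libraries where they do the work, as an engineer would, in place of code of your own. Each camera call takes 0.05 s, during which the arm holds its last target. There are 200 camera calls.

## Task

The rock core lying in the V-blocks is due for its end-face check. Throw the red-handled toggle clamp fully open, lift the core out, and hold it up to the inspection camera: the red-banded end facing the lens squarely, centred on the lens, about 70 mm in front of it. Finish still holding it there, steady in the air; do not bump the camera and leave the other things on the bench where they are.

Things in the scene. Friction and masses are not known exactly. Their poses are not given: they have to be found in the camera images.
- core_center (a point): centre of the rock core: a light brown stone cylinder, 38 mm in diameter, 76 mm long, 0.2 to 0.3 kg, lying level in two V-blocks. Its own x axis is the cylinder axis and points to the end with the red band. The V-blocks carry only the last 16 mm at each end, so the middle 44 mm is free on both sides and underneath (15 mm down to the base plate). The V-blocks are 50 mm wide and 36 mm high
- core_marked_end (a point): centre of the core's flat end face at the red-banded end (38 mm along the core's x axis from its centre); this is the face to show
- clamp_pivot (a point): pivot of the toggle clamp's handle on the fixed cradle (grey plate, V-blocks, clamp); axes: x level along the core, from the clamp to its banded end, z up. The core's centre is 85 mm along +x, 48 mm below. The clamp arm lies 10 mm above the core; its rubber-tipped spindle holds the core's middle, bolt 33 mm above the core's top. Clamp block: 44 mm wide, 100 mm high, 14 mm from the core's end
- clamp_grip (a point): centre of the red plastic grip of the clamp's handle, 63 mm from the pivot; the grip is 17 mm thick (in the direction it swings), 19 mm wide (along the pivot's axis), 48 mm long, ending 87 mm from the pivot
- clamp_handle (a joint): angle of the clamp handle: 0 = upright, clamped (on dead centre: the arm cannot be lifted by itself); thrown towards the cradle's -x, away from the core, up to 1.45 rad, almost level. Takes 2 to 4 N at the grip, stays where left. A link swings the arm up; at 1.4 or more it stands just past upright, its end 155 mm above the bench and 60 mm from the core's centre along the core
- lens (a point): centre of the front glass of the inspection camera (white camera with a black ring light, 58 mm in diameter and level with the glass, on a column 120 mm behind it on a white base). The camera looks along this point's own -x axis, which slopes downwards (0.2 to 0.5 rad below level, towards the robot and the cradle); its y axis is level. The camera is clamped in its place
- camera_stand: stand of the inspection camera: white base 125 x 100 x 14 mm and steel column, 390 mm high; the origin lies on the bench 120 mm in front of the column's foot, x axis from there to the column
- spare_core: another core, without a band, 38 mm in diameter, standing upright, 76 mm high; origin at its foot; to be left alone
- tin: white-metal moisture tin with lid, 64 mm in diameter, 34 mm high; origin under it; to be left alone
- caliper: digital caliper, 70 x 225 x 16 mm, its y axis along its length; origin under its middle; to be left alone

How it is judged:
On the way, in this order (a step that is already met when the one before it is completed fails the run):
1. the clamp's handle is thrown back (past 1.2 rad) while the core still lies in the V-blocks (value of joint clamp_handle above 1.2 rad and z of core_center in the frame of clamp_pivot below -0.035 m), for 0.2 s.
2. the core is held clear above the V-blocks (z of core_center in the frame of clamp_pivot above 0 m and contact force between the fingers and core above 1 N), for 0.2 s.
At the end, for the whole second after the job is handed in: Clamp open (handle past 1.2 rad); the core held at rest in the air, touching only the gripper: centre of its banded face 55 to 85 mm before the lens and within 12 mm of the lens axis each way, core axis within 0.16 rad of the lens axis, banded end to the lens (x of core_marked_end in the frame of lens between -0.085 and -0.055 m and y of core_marked_end in the frame of lens between -0.012 and 0.012 m and z of core_marked_end in the frame of lens between -0.012 and 0.012 m and x of core_center in the frame of lens below -0.09 m and angle between the x axis of core_center and the x axis of lens, either way round below 0.16 rad and contact force between the fingers and core above 1 N and contact force between core and camera_stand below 0.1 N and linear speed of core below 0.02 m/s and value of joint clamp_handle above 1.2 rad); the arm keeps its last pose, push and grip.
It fails at once if the camera or its stand is bumped (over 2 N) (contact force between any of the arm, the fingers, core and camera_stand above 2 N).
It fails at once if the spare core, the tin or the caliper is shifted by more than 25 mm (distance of any of spare_core, tin, caliper from where it was at the start of the episode above 0.025 m).
It also fails if it takes over 54 s, if anything falls off the work surface, if the arm or the gripper's body presses on something with over 40 N, if the wrist force passes 120 N, or if a joint passes its speed limit or range.

## Working session

There is one attempt and no reset: what is moved stays moved. The work goes in short steps, Python scripts to look and compute and a tool call to move; the robot and the scene stay as the last step left them, time stands still between calls to the robot, and variables do not carry over. Pictures are saved under pics/ and viewed, at most 10 in all, crops included, and the job is handed in when it is done.

Besides the shell and the picture viewer there is one more tool, called after "Emit:" in YAML: its name, and indented under it one key for each argument. jog_arm: Moves the arm, as the interface text tells. Its arguments: {"type":"object","properties":{"motion":{"type":"array"},"squeeze":{"type":"number"}},"required":["motion"]}

```bash
ls; mkdir -p pics
python3 - <<'E'
from station import ctrl
import cv2,numpy as np
print(ctrl.get_obs())
for n in ("scene","side"):
    im=ctrl.camera(n); cv2.imwrite(f"pics/{n}0.png",im[:,:,::-1]); m=ctrl.camera_model(n)
    R=cv2.Rodrigues(np.array(m["rvec"],float))[0]; print(n,m["intrinsics"],(-R.T@np.array(m["tvec"]).ravel()),R[2])
E
```

```text
pics
{'time_s': 0.0, 'qpos': array([ 1.06741851e+00,  3.00473822e-01,  1.52157832e+00,  3.74663665e-06,
        1.32071139e+00, -6.66137637e-02]), 'joint_vel': array([-0.00024853, -0.00086629, -0.00049686, -0.0002209 ,  0.00184242,
        0.00131984]), 'tau': array([-3.72987139e-03, -5.31815314e+01, -3.52731693e+01,  7.07150227e-02,
        2.44842254e-02, -1.83435782e-04]), 'ee_pos': array([0.23253571, 0.49813215, 0.20488601]), 'eef_rot': array([-3.14042462e+00, -8.15596731e-05,  2.70482762e+00]), 'force': array([0.42065543, 0.63054396, 0.37086693]), 'moment': array([-0.00318293, -0.01615856,  0.00810847]), 'grip_force': 0.0, 'grip_width': 0.09435724082021864}
scene [[519.4412439    0.         328.80417338]
 [  0.         519.4412439  203.14477726]
 [  0.           0.           1.        ]] [-0.00649545 -1.06146804  0.81088742] [ 0.45663079  0.67757349 -0.57652623]
side [[440.60156233   0.         320.09548521]
 [  0.         440.60156233 192.09183505]
 [  0.           0.           1.        ]] [ 0.11875728 -0.85999782  0.71406362] [ 0.45289566  0.65740399 -0.60225038]
```

View pics/scene0.png

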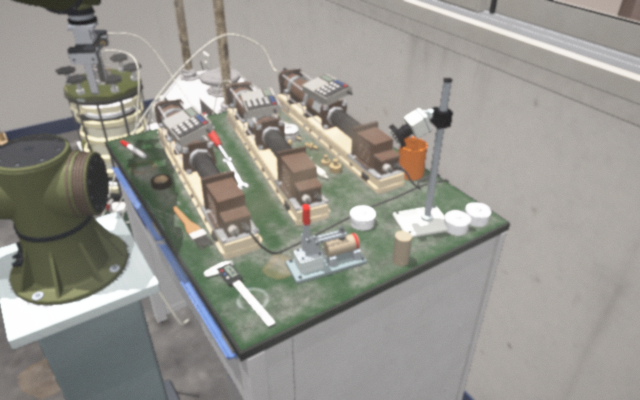

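View pics/side0.png

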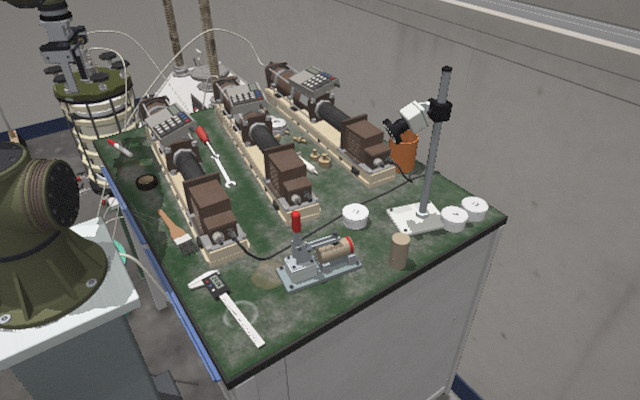

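Run:
```python
import cv2,numpy as np
s=cv2.imread("pics/scene0.png");d=cv2.imread("pics/side0.png")
def c(im,x,y,w,h,k): return cv2.resize(im[y:y+h,x:x+w],None,fx=k,fy=k,interpolation=cv2.INTER_CUBIC)
a=np.hstack([c(s,280,195,100,90,4),c(d,270,200,100,90,4)])
b=np.hstack([c(s,380,70,100,60,4),c(d,370,60,100,60,4)])
cv2.imwrite("pics/crop0.png",np.vstack([a,b]))
```

```text
(no output)
```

View pics/crop0.png

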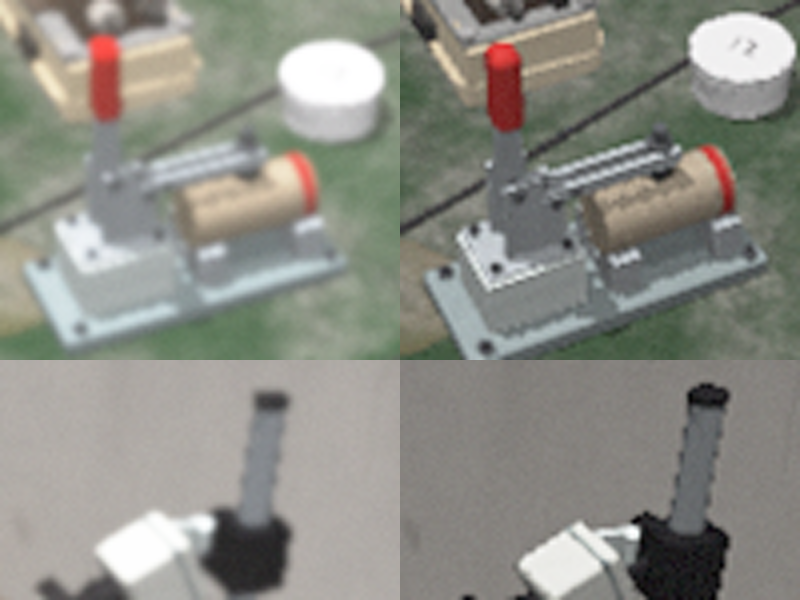

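```bash
cat > h.py <<'E'
from station import ctrl
import cv2,numpy as np
from scipy.optimize import least_squares
from scipy.spatial.transform import Rotation as Ro
def P(m,X):
    return cv2.projectPoints(np.asarray(X,float).reshape(-1,3),np.array(m["rvec"],float),np.array(m["tvec"],float),np.array(m["intrinsics"]),None)[0].reshape(-1,2)
def tri(obs): # [(model,(u,v)),...]
    f=lambda X:np.concatenate([P(m,X)[0]-uv for m,uv in obs])
    r=least_squares(f,[.5,0,.1]); return r.x,np.sqrt(np.mean(r.fun**2))
def ray(m,uv,z):
    R=cv2.Rodrigues(np.array(m["rvec"],float))[0];c=-R.T@np.array(m["tvec"],float).ravel()
    d=R.T@np.linalg.inv(m["intrinsics"])@[*uv,1]; return c+d*(z-c[2])/d[2]
E
python3 - <<'E'
from h import *
np.set_printoptions(precision=4,suppress=True)
s=ctrl.camera_model("scene");d=ctrl.camera_model("side")
for n,a,b in [("griptop",(306.2,204.2),(295.8,211.3)),("grip",(306.3,214.7),(296.1,221.7)),("gripbot",(306.5,225),(296.3,232)),("band",(357,240),(350.7,244.3)),("far",(325.5,249.5),(317.5,255.5)),("plL",(287,262),(277.5,268)),("plF",(297,282),(290,289.5)),("plR",(366.3,260.5),(361.3,264.5)),("coltop",(447.5,80),(447,67)),("colfoot",(428,220),(422,214))]:
    print(n,*tri([(s,a),(d,b)]),ray(s,a,.0),ray(d,b,.0))
E
```

```text
griptop [ 0.436  -0.3216  0.2   ] 0.21490905231061713 [ 0.5816 -0.0798  0.    ] [ 0.5589 -0.1116  0.    ]
grip [ 0.4415 -0.3117  0.1652] 0.2723542332700249 [ 0.557  -0.1206  0.    ] [ 0.5379 -0.1462  0.    ]
gripbot [ 0.4443 -0.3064  0.1334] 0.3942418399389769 [ 0.5343 -0.1586  0.    ] [ 0.5181 -0.1784  0.    ]
band [ 0.5575 -0.3385  0.0638] 0.4793898734552315 [ 0.6075 -0.2771  0.    ] [ 0.5989 -0.287   0.    ]
far [ 0.4872 -0.3161  0.0523] 0.3918500004346963 [ 0.5224 -0.2654  0.    ] [ 0.5152 -0.2726  0.    ]
plL [ 0.4224 -0.2534 -0.0007] 0.14573720676218482 [ 0.4224 -0.2545  0.    ] [ 0.4218 -0.2537  0.    ]
plF [ 0.4236 -0.2987 -0.0289] 0.2931384180963394 [ 0.4081 -0.3243  0.    ] [ 0.4124 -0.321   0.    ]
plR [ 0.5751 -0.3562  0.007 ] 0.2968197402216699 [ 0.5812 -0.3502  0.    ] [ 0.5787 -0.351   0.    ]
coltop [ 0.8128 -0.3029  0.3805] 0.5542721197955764 [1.5311 0.3612 0.    ] [ 1.6109  0.3386 -0.    ]
colfoot [ 0.8559 -0.2695 -0.044 ] 0.04847194840261813 [ 0.8113 -0.3103  0.    ] [ 0.8134 -0.3037  0.    ]
```

```bash
cat >> h.py <<'E'
np.set_printoptions(precision=4,suppress=True)
def Rt(rpy): return Ro.from_euler("xyz",rpy).as_matrix()
def plan(p,R,n):
    "n rows of equal shift/turn (tool axes) from the measured pose to p,R"
    o=ctrl.get_obs();R0=Rt(o["eef_rot"]);p0=o["ee_pos"]
    w=Ro.from_matrix(R0.T@R).as_rotvec()/n
    dR=Ro.from_rotvec(w).as_matrix();d=(np.array(p)-p0)/n;Rk=R0;rows=[]
    for k in range(n):
        rows.append(np.r_[Rk.T@d,w]); Rk=Rk@dR
    return np.array(rows).round(4)
def down(yaw): # tool z down, tool x along yaw
    return Ro.from_euler("xyz",[np.pi,0,yaw]).as_matrix()
E
python3 - <<'E'
from h import *
o=ctrl.get_obs();R=Rt(o["eef_rot"]);m=ctrl.camera_model("wrist")
Rc=cv2.Rodrigues(np.array(m["rvec"],float))[0];c=-Rc.T@np.array(m["tvec"],float).ravel()
print("cam in tool",R.T@(c-o["ee_pos"]),"look",R.T@Rc[2],"right",R.T@Rc[0],m["intrinsics"][0])
E
```

```text
cam in tool [ 0.0637 -0.0002 -0.1786] look [-0.2256 -0.0001  0.9742] right [0.0011 1.     0.0004] [323.719    0.     319.1531]
```

Run:
```python
from h import *
print(plan([.48,-.32,.32],down(2.94),20)[[0,5,10,15,19]])
```

```text
[[-0.0285 -0.0318 -0.0057 -0.0001 -0.     -0.0118]
 [-0.0266 -0.0335 -0.0057 -0.0001 -0.     -0.0118]
 [-0.0246 -0.035  -0.0057 -0.0001 -0.     -0.0118]
 [-0.0225 -0.0363 -0.0057 -0.0001 -0.     -0.0118]
 [-0.0208 -0.0374 -0.0058 -0.0001 -0.     -0.0118]]
```

Emit:
jog_arm:
  motion:
    - [-0.0285, -0.032, -0.01, 0, 0, -0.012, 1]
    - [-0.028, -0.0325, -0.01, 0, 0, -0.012, 1]
    - [-0.0275, -0.0325, -0.01, 0, 0, -0.012, 1]
    - [-0.027, -0.033, -0.006, 0, 0, -0.012, 1]
    - [-0.027, -0.033, -0.006, 0, 0, -0.012, 1]

```text
time_s: 0.6
ee_pos: [0.2937, 0.292, 0.2475]
eef_rot: [-3.141, -0.0, 2.766]
force: [0.7, 0.7, 0.9]
grip_width: 0.094
grip_force: 0.0
```

Emit:
jog_arm:
  motion:
    - [-0.0265, -0.0335, -0.006, 0, 0, -0.012, 1]
    - [-0.026, -0.034, -0.005, 0, 0, -0.012, 1]
    - [-0.0255, -0.034, -0.005, 0, 0, -0.012, 1]
    - [-0.025, -0.0345, -0.005, 0, 0, -0.012, 1]
    - [-0.025, -0.035, -0.005, 0, 0, -0.012, 1]

```text
time_s: 1.1
ee_pos: [0.3547, 0.0873, 0.2736]
eef_rot: [3.141, 0.0, 2.826]
force: [0.6, 0.1, 0.1]
grip_width: 0.0938
grip_force: 0.0
```

Emit:
jog_arm:
  motion:
    - [-0.0245, -0.035, -0.005, 0, 0, -0.012, 1]
    - [-0.024, -0.0355, -0.005, 0, 0, -0.012, 1]
    - [-0.0235, -0.0355, -0.005, 0, 0, -0.012, 1]
    - [-0.023, -0.036, -0.005, 0, 0, -0.012, 1]
    - [-0.0225, -0.036, -0.005, 0, 0, -0.012, 1]

```text
time_s: 1.6
ee_pos: [0.4159, -0.1173, 0.2986]
eef_rot: [3.142, -0.0, 2.885]
force: [0.2, 0.9, 0.3]
grip_width: 0.0937
grip_force: 0.0
```

Emit:
jog_arm:
  motion:
    - [-0.0225, -0.0365, -0.005, 0, 0, -0.012, 1]
    - [-0.022, -0.0365, -0.004, 0, 0, -0.012, -1]
    - [-0.0215, -0.037, -0.004, 0, 0, -0.012, -1]
    - [-0.021, -0.037, -0.003, 0, 0, -0.012, -1]
    - [-0.02, -0.037, -0.003, 0, 0, -0.012, -1]

```text
time_s: 2.1
ee_pos: [0.4777, -0.321, 0.3172]
eef_rot: [3.141, -0.0, 2.945]
force: [1.3, 0.7, 0.3]
grip_width: 0.0652
grip_force: 0.0
```

Emit:
jog_arm:
  motion:
    - [0, 0, 0, 0, 0, 0, -1]
    - [0, 0, 0, 0, 0, 0, -1]

```text
time_s: 2.3
ee_pos: [0.4773, -0.3195, 0.3165]
eef_rot: [3.141, -0.001, 2.944]
force: [-0.3, 1.1, -1.1]
grip_width: 0.0493
grip_force: 0.0
```

Run:
```python
from h import *
import pickle
o=ctrl.get_obs();print(o["time_s"],o["ee_pos"],o["eef_rot"],o["qpos"],o["grip_width"])
m=ctrl.camera_model("wrist");im=ctrl.camera("wrist");cv2.imwrite("pics/w1.png",im[:,:,::-1]);pickle.dump(m,open("w1.pkl","wb"))
```

```text
2.3 [ 0.4773 -0.3195  0.3165] [ 3.1407 -0.0015  2.9437] [-0.6536  0.3016  1.2652  0.0001  1.5765 -2.0265] 0.04934976570412638
```

View pics/w1.png

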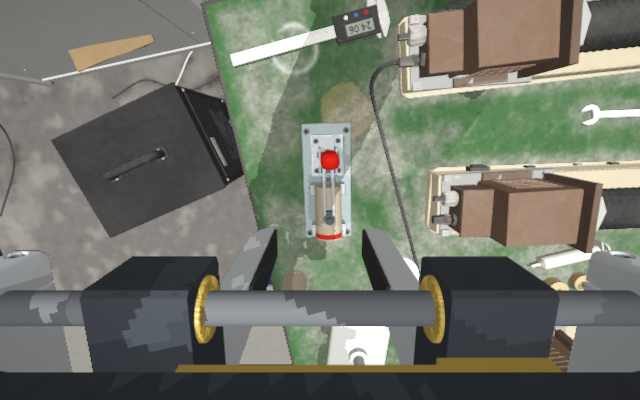

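Run:
```python
import cv2
im=cv2.imread("pics/w1.png")[115:245,290:365];cv2.imwrite("pics/w1c.png",cv2.resize(im,None,fx=4.6,fy=4.6,interpolation=cv2.INTER_CUBIC))
```

```text
(no output)
```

View pics/w1c.png

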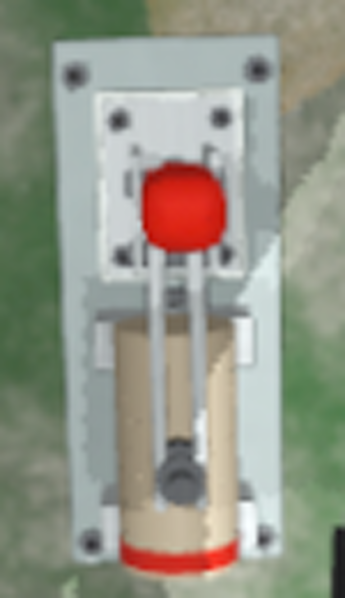

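Run:
```python
from h import *
import pickle
s=ctrl.camera_model("scene");d=ctrl.camera_model("side");w=pickle.load(open("w1.pkl","rb"))
C=lambda u,v:(290+u/4.6,115+v/4.6)
L={"gt":(0,0,.087),"g":(0,0,.063),"b":(.123,0,-.048),"f":(.047,0,-.048)}
O=[(s,"gt",(306.2,204.2)),(s,"g",(306.3,214.7)),(s,"b",(357,240)),(s,"f",(325.5,249.5)),(d,"gt",(295.8,211.3)),(d,"g",(296.1,221.7)),(d,"b",(350.7,244.3)),(d,"f",(317.5,255.5)),(w,"gt",C(184,205))]
def W(p,l): c,k=np.cos(p[3]),np.sin(p[3]); return np.array([p[0]+c*l[0]-k*l[1],p[1]+k*l[0]+c*l[1],p[2]+l[2]])
def line(p,za,uv,zabs=None):
    a,b=W(p,(-.05,0,za)),W(p,(.13,0,za))
    if zabs is not None:a[2]=b[2]=zabs
    q=P(w,[a,b]);t=(uv[1]-q[0,1])/(q[1,1]-q[0,1]);return q[0,0]+t*(q[1,0]-q[0,0])-uv[0]
def f(p):
    r=[P(m,W(p,L[n]))[0]-uv for m,n,uv in O]
    e=[line(p,-.048,C(178.5,330)),line(p,-.048,C(179,555)),line(p,0,C(167,71),.012),line(p,0,C(178,539),.012)]
    return np.r_[np.concatenate(r),2*np.array(e)]
r=least_squares(f,[.44,-.31,.1,-.2],loss="soft_l1");print(r.x);print(f(r.x).round(1))
for n in L:print(n,W(r.x,L[n]),P(w,W(r.x,L[n]))[0])
print("core",W(r.x,(.085,0,-.048)))
```

```text
[ 0.4465 -0.3023  0.0943 -0.1689]
[-0.7  1.2 -0.7 -0.  -1.4  0.9  0.1 -0.3 -0.1  0.3  0.1 -0.5 -0.4 -0.3
  1.2 -0.8  0.8  0.6 -1.4  0.5 -0.  -0.3]
gt [ 0.4465 -0.3023  0.1813] [330.7916 160.1969]
g [ 0.4465 -0.3023  0.1573] [329.9677 157.9813]
b [ 0.5678 -0.3229  0.0463] [329.1713 236.0455]
f [ 0.4929 -0.3102  0.0463] [328.0333 184.5746]
core [ 0.5303 -0.3165  0.0463]
```

Emit:
jog_arm:
  motion:
    - [0.001, 0.0025, 0.03, 0, 0, -0.03, -1]
    - [0.001, 0.0025, 0.03, 0, 0, 0, -1]
    - [0.001, 0.0025, 0.04, 0, 0, 0, -1]
    - [0.001, 0.0025, 0.035, 0, 0, 0, -1]
    - [0.001, 0.002, 0.033, 0, 0, 0, -1]

```text
time_s: 2.85
ee_pos: [0.4744, -0.3049, 0.1486]
eef_rot: [-3.141, 0.0, 2.976]
force: [0.2, -0.7, 0.1]
grip_width: 0.0056
grip_force: 0.0
```

Emit:
jog_arm:
  motion:
    - [0, 0, 0, 0, 0, 0, -1]
    - [0, 0, 0, 0, 0, 0, -1]

```text
time_s: 3.05
ee_pos: [0.475, -0.306, 0.151]
eef_rot: [-3.141, 0.001, 2.976]
force: [0.3, -0.2, 0.3]
grip_width: 0.0004
grip_force: 0.0
```

```bash
cat >> h.py <<'E'
PV=np.array([.4465,-.3023,.0943]);YW=-.169
RC=Ro.from_euler("z",YW).as_matrix()
def st():
    o=ctrl.get_obs();print("t",o["time_s"],"cradle xyz mm",(RC.T@(o["ee_pos"]-PV)*1e3).round(1),"rot",o["eef_rot"].round(3),"F",(RC.T@o["force"]).round(1),o["grip_width"].round(4),o["grip_force"],"q",o["qpos"].round(2))
E
python3 -c "
from h import *
st()"
```

```text
Traceback (most recent call last):
  File "h.py", line 28, in st
    o=ctrl.get_obs();print("t",o["time_s"],"cradle xyz mm",(RC.T@(o["ee_pos"]-PV)*1e3).round(1),"rot",o["eef_rot"].round(3),"F",(RC.T@o["force"]).round(1),o["grip_width"].round(4),o["grip_force"],"q",o["qpos"].round(2))
                                                                                                                                                           ^^^^^^^^^^^^^^^^^^^^^
AttributeError: 'float' object has no attribute 'round'
```

Emit:
jog_arm:
  motion:
    - [0.012, -0.001, -0.002, 0, 0, 0, -1]
    - [0.0075, 0, 0, 0, 0, 0, -1]
    - [0.007, 0, 0, 0, 0, 0, -1]
    - [0.007, 0, 0.001, 0, 0, 0, -1]
    - [0.007, 0, 0.002, 0, 0, 0, -1]

```text
time_s: 3.55
ee_pos: [0.4341, -0.301, 0.149]
eef_rot: [-3.141, 0.001, 2.975]
force: [2.0, -0.6, 4.0]
grip_width: 0.0002
grip_force: 1.7
```

```bash
sed -i 's/o\["grip_width"\].round(4)/round(o["grip_width"],4)/' h.py; python3 -c "
from h import *
st()"
```

```text
t 3.55 cradle xyz mm [-12.5  -0.8  54.7] rot [-3.141  0.001  2.975] F [ 2.1 -0.2  4. ] 0.0002 1.66221147403121 q [-0.68  0.3   1.65 -0.    1.18 -2.08]
```

Emit:
jog_arm:
  motion:
    - [0.0068, 0, 0.003, 0, 0, 0, -1]
    - [0.0062, 0, 0.004, 0, 0, 0, -1]
    - [0.0058, 0, 0.0045, 0, 0, 0, -1]
    - [0.0052, 0, 0.005, 0, 0, 0, -1]
    - [0.0043, 0, 0.006, 0, 0, 0, -1]

```text
time_s: 4.05
ee_pos: [0.4062, -0.296, 0.1254]
eef_rot: [3.142, -0.0, 2.975]
force: [0.4, -0.9, 3.4]
grip_width: 0.0006
grip_force: 1.5
```

Emit:
jog_arm:
  motion:
    - [0.004, 0, 0.006, 0, 0, 0, -1]
    - [0.0025, 0, 0.0055, 0, 0, 0, -1]
    - [0.002, 0, 0.005, 0, 0, 0, -1]

```text
time_s: 4.35
ee_pos: [0.3982, -0.2947, 0.109]
eef_rot: [3.142, 0.0, 2.975]
force: [5.2, -0.4, 11.9]
grip_width: 0.0005
grip_force: 7.0
```

```bash
python3 -c "
from h import *
st()"
```

```text
t 4.35 cradle xyz mm [-48.9  -0.6  14.7] rot [3.142 0.    2.975] F [ 5.2  0.5 11.9] 0.0005 6.982498443103395 q [-0.71  0.29  1.78  0.    1.08 -2.12]
```

Emit:
jog_arm:
  motion:
    - [0, 0, -0.04, 0, 0, 0, -1]
    - [0, 0, -0.05, 0, 0, 0, 1]
    - [0, 0, -0.05, 0, 0, 0, 1]
    - [0, 0, -0.05, 0, 0, 0, 1]
    - [0, 0, -0.05, 0, 0, 0, 1]

```text
time_s: 4.85
ee_pos: [0.3977, -0.2942, 0.3509]
eef_rot: [3.141, -0.001, 2.975]
force: [0.1, -0.7, 0.3]
grip_width: 0.0292
grip_force: 0.0
```

```bash
python3 -c "
from h import *
st()
R=down(np.pi)@Ro.from_euler('y',-.8).as_matrix()
print(plan([.49,-.30,.36],R,7))"
```

```text
t 4.85 cradle xyz mm [-49.4  -0.3 256.6] rot [ 3.141 -0.001  2.975] F [ 0.2 -0.7  0.3] 0.0292 0.0 q [-0.71  0.11  1.42 -0.    1.62 -2.12]
[[-0.0131  0.0014 -0.0013 -0.0094 -0.1142 -0.0226]
 [-0.0132  0.0011  0.0002 -0.0094 -0.1142 -0.0226]
 [-0.0131  0.0008  0.0017 -0.0094 -0.1142 -0.0226]
 [-0.0129  0.0005  0.0032 -0.0094 -0.1142 -0.0226]
 [-0.0124  0.0001  0.0047 -0.0094 -0.1142 -0.0226]
 [-0.0118 -0.0002  0.006  -0.0094 -0.1142 -0.0226]
 [-0.011  -0.0005  0.0073 -0.0094 -0.1142 -0.0226]]
```

Emit:
jog_arm:
  motion:
    - [-0.013, 0.001, -0.001, -0.009, -0.114, -0.023, 1]
    - [-0.013, 0.001, 0, -0.009, -0.114, -0.023, 1]
    - [-0.013, 0.001, 0.002, -0.009, -0.114, -0.023, 1]
    - [-0.013, 0.0005, 0.003, -0.009, -0.114, -0.023, 1]
    - [-0.0125, 0, 0.005, -0.009, -0.114, -0.023, 1]

```text
time_s: 5.35
ee_pos: [0.4642, -0.299, 0.3554]
eef_rot: [3.129, 0.575, 3.09]
force: [-0.5, 0.2, -0.3]
grip_width: 0.0689
grip_force: 0.0
```

Emit:
jog_arm:
  motion:
    - [-0.012, 0, 0.006, -0.009, -0.114, -0.023, 1]
    - [-0.011, 0, 0.007, -0.009, -0.114, -0.023, 1]
    - [0, 0, 0, 0, 0, 0, 1]
    - [0, 0, 0, 0, 0, 0, 1]

```text
time_s: 5.75
ee_pos: [0.5061, -0.2831, 0.3733]
eef_rot: [-3.14, 0.765, 3.109]
force: [-0.6, -1.0, -0.1]
grip_width: 0.0939
grip_force: 0.0
```

Run:
```python
from h import *
import pickle
st()
m=ctrl.camera_model("wrist");im=ctrl.camera("wrist");cv2.imwrite("pics/w2.png",im[:,:,::-1]);pickle.dump(m,open("w2.pkl","wb"))
cv2.imwrite("pics/side2.png",ctrl.camera("side")[:,:,::-1])
```

```text
t 5.75 cradle xyz mm [ 55.5  28.9 279. ] rot [-3.14   0.765  3.109] F [-0.5 -1.1 -0.1] 0.0939 0.0 q [-0.8  -0.05  1.7   0.62  0.98 -2.55]
```

View pics/w2.png

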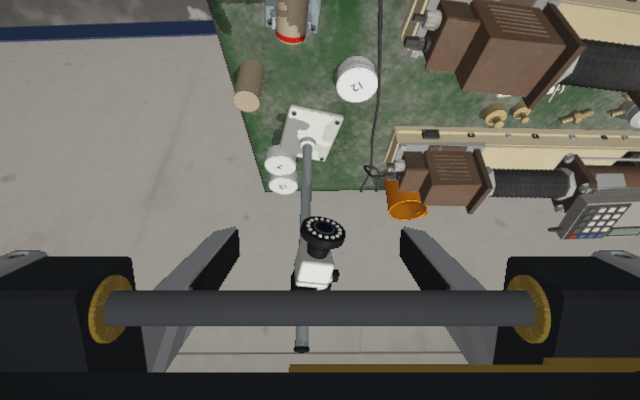

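Run:
```python
import cv2,numpy as np
a=cv2.imread("pics/w2.png");d=cv2.imread("pics/side2.png")
c=lambda im,x,y,w,h,k:cv2.resize(im[y:y+h,x:x+w],None,fx=k,fy=k,interpolation=cv2.INTER_CUBIC)
o=np.hstack([c(a,290,205,66,100,6),c(d,380,88,67,100,6)])
cv2.imwrite("pics/crop2.png",o);print(o.shape)
```

```text
(600, 798, 3)
```

View pics/crop2.png

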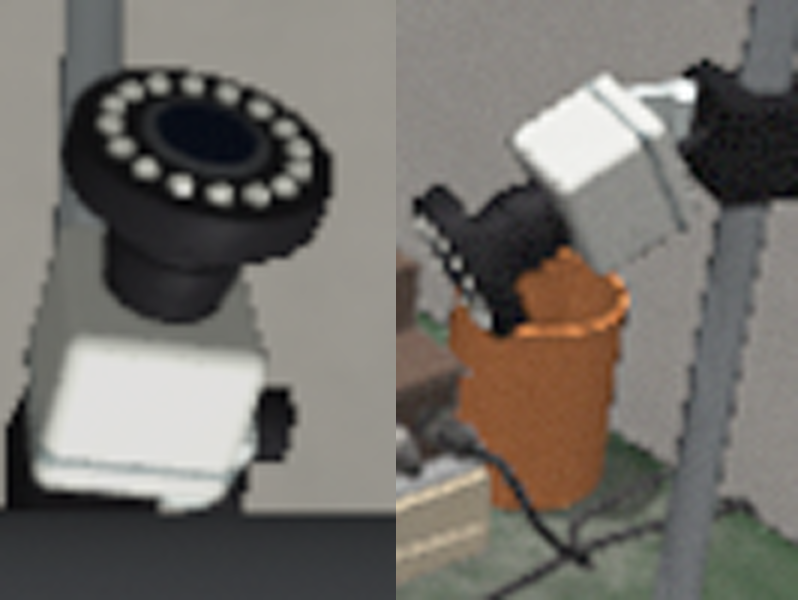

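```bash
cat > lens.py <<'E'
from h import *
import pickle
w=pickle.load(open("w2.pkl","rb"));d=ctrl.camera_model("side");s=ctrl.camera_model("scene")
A=lambda L:np.array([(290+u/6,205+v/6) for u,v in L]); B=lambda u,v:np.array([380+(u-396)/6,88+v/6])
led=A([(130,91),(160,83),(195,84),(228,94),(260,108),(285,129),(285,186),(258,194),(221,191),(182,184),(147,167),(121,147),(110,123),(113,104)])
rim=A([(80,105),(115,78),(165,67),(220,75),(280,97),(320,130)])
T=np.linspace(0,2*np.pi,181)
def frame(p): return Ro.from_euler("zy",[p[3],-p[4]][:1]+[-p[4]]).as_matrix() if 0 else (Ro.from_euler("z",p[3])*Ro.from_euler("y",-p[4])).as_matrix()
def circ(p,r):
    R=frame(p); return p[:3]+r*(np.outer(np.cos(T),R[:,1])+np.outer(np.sin(T),R[:,2]))
def dist(pts,m,p,r):
    q=P(m,circ(p,r)); return np.array([np.linalg.norm(q-x,axis=1).min() for x in pts])
def f(p):
    R=frame(p); col=np.array([p[0]+.12*np.cos(p[3]),p[1]+.12*np.sin(p[3]),.014])
    e=[dist(led,w,p,p[5]),2*dist(rim,w,p,.029)]
    q=P(w,p[:3])[0]-A([(207.5,134.5)])[0]
    c=P(d,p[:3])[0]-B(457,261)
    ends=P(d,[p[:3]+.029*R[:,2],p[:3]-.029*R[:,2]])-[B(425,190),B(492,330)]
    foot=np.r_[P(w,col)[0]-(308,143),P(d,col)[0]-(422,214),P(s,col)[0]-(428,220)]
    return np.concatenate(e+[q,c,.5*ends.ravel(),.3*foot])
if __name__=="__main__":
    best=None
    for pi in (.2,.35,.5):
        r=least_squares(f,[.7,-.29,.27,0,pi,.023],x_scale=[.1,.1,.1,1,1,.01],diff_step=1e-4)
        print(r.x,r.cost); 
        if best is None or r.cost<best.cost:best=r
    print(f(best.x).round(1)); np.save("lens.npy",best.x)
    print("edges x axis",frame(best.x)[:,0])
E
python3 lens.py
```

```text
[ 0.6935 -0.2823  0.2618 -0.2999  0.5312  0.0213] 8.677916792901202
[ 0.6934 -0.2824  0.2617 -0.3035  0.5347  0.0214] 8.653172027897371
[ 0.6934 -0.2823  0.2617 -0.2975  0.5371  0.0215] 8.612506326508662
[ 0.4  0.5  0.6  0.3  0.2  0.9  0.7  0.3  0.4  0.2  0.1  0.2  0.1  0.4
  1.2  1.4  0.5  0.7  0.7  1.1  0.6  0.6 -0.2  1.4 -0.2  1.8 -0.3 -0.4
 -0.3  0.8  1.  -0.2  0.5 -0.8]
edges x axis [ 0.8214 -0.2519  0.5117]
```

Run:
```python
from lens import *
c=[ray(w,uv,.014)[:2] for uv in [(293,106),(342,125),(326,160),(281,146)]]
print(np.array(c)); e=[c[2]-c[1],c[3]-c[0],c[1]-c[0],c[2]-c[3]]
for v in e: print(np.linalg.norm(v),np.arctan2(v[1],v[0]))
print("foot",ray(w,(308,143),.014),ray(d,(422,214),.014),ray(s,(428,220),.014))
for y in (-.35,-.3,-.25,-.2):
  for pt in (.4,.45,.5):
    r=least_squares(lambda q:f(np.r_[q[:3],y,pt,q[3]]),[.693,-.282,.262,.0214],x_scale=[.1,.1,.1,.01],diff_step=1e-4)
    print(y,pt,r.x,round(r.cost,2))
```

```text
[[ 0.7094 -0.3355]
 [ 0.7557 -0.2503]
 [ 0.8523 -0.281 ]
 [ 0.8075 -0.3691]]
0.10132869318895073 -0.30770985080964836
0.1036744303482421 -0.32991113773108044
0.09703786090420699 1.0728211818035134
0.09889628758086981 1.1002632634784846
foot [ 0.8007 -0.3154  0.014 ] [ 0.7998 -0.3146  0.014 ] [ 0.7972 -0.3233  0.014 ]
-0.35 0.4 [ 0.6952 -0.2827  0.2624  0.0197] 31.99
-0.35 0.45 [ 0.6945 -0.2823  0.2621  0.0204] 20.0
-0.35 0.5 [ 0.6937 -0.2821  0.262   0.0211] 12.88
-0.3 0.4 [ 0.6957 -0.2828  0.2621  0.0196] 29.56
-0.3 0.45 [ 0.6944 -0.2828  0.2622  0.0201] 17.33
-0.3 0.5 [ 0.6939 -0.2824  0.2619  0.0209] 10.25
-0.25 0.4 [ 0.6953 -0.2833  0.2625  0.0193] 31.08
-0.25 0.45 [ 0.6946 -0.2831  0.2622  0.0199] 19.32
-0.25 0.5 [ 0.6938 -0.2827  0.2621  0.0207] 12.31
-0.2 0.4 [ 0.6948 -0.284   0.2628  0.0191] 36.67
-0.2 0.45 [ 0.694  -0.2838  0.2626  0.0196] 24.74
-0.2 0.5 [ 0.6936 -0.2836  0.2621  0.0203] 17.91
```

```bash
python3 -c "
from h import *
print(plan(PV+RC@[.087,0,.16],down(2.973),8))"
```

```text
[[ 0.0079 -0.004   0.0131  0.0063  0.0956  0.016 ]
 [ 0.0065 -0.0041  0.0138  0.0063  0.0956  0.016 ]
 [ 0.0051 -0.0041  0.0144  0.0063  0.0956  0.016 ]
 [ 0.0036 -0.0041  0.0149  0.0063  0.0956  0.016 ]
 [ 0.0021 -0.004   0.0152  0.0063  0.0956  0.016 ]
 [ 0.0006 -0.0039  0.0153  0.0063  0.0956  0.016 ]
 [-0.0009 -0.0038  0.0153  0.0063  0.0956  0.016 ]
 [-0.0024 -0.0037  0.0152  0.0063  0.0956  0.016 ]]
```

Emit:
jog_arm:
  motion:
    - [0.008, -0.004, 0.013, 0.006, 0.095, 0.016, 1]
    - [0.0065, -0.004, 0.014, 0.006, 0.095, 0.016, 1]
    - [0.005, -0.004, 0.0145, 0.006, 0.095, 0.016, 1]
    - [0.0035, -0.004, 0.015, 0.006, 0.095, 0.016, 1]
    - [0.002, -0.004, 0.015, 0.006, 0.096, 0.016, 1]

```text
time_s: 6.35
ee_pos: [0.5231, -0.3047, 0.2991]
eef_rot: [3.129, 0.286, 3.018]
force: [-0.2, -0.9, 0.4]
grip_width: 0.0941
grip_force: 0.0
```

Emit:
jog_arm:
  motion:
    - [0.0005, -0.004, 0.0155, 0.006, 0.096, 0.016, 1]
    - [-0.001, -0.004, 0.0155, 0.006, 0.096, 0.016, 1]
    - [-0.0025, -0.0035, 0.015, 0.006, 0.096, 0.016, 1]
    - [0, 0, 0, 0, 0, 0, 1]
    - [0, 0, 0, 0, 0, 0, 1]

```text
time_s: 6.85
ee_pos: [0.5337, -0.3168, 0.2542]
eef_rot: [3.138, 0.002, 2.974]
force: [-0.6, 0.8, 0.3]
grip_width: 0.0939
grip_force: 0.0
```

Run:
```python
from h import *
import pickle
st()
print(plan(PV+RC@[.087,0,.16],down(2.973),1))
m=ctrl.camera_model("wrist");im=ctrl.camera("wrist");cv2.imwrite("pics/w3.png",im[:,:,::-1]);pickle.dump(m,open("w3.pkl","wb"))
for l in [(.047,0,-.048),(.123,0,-.048),(.085,0,-.029)]:print(P(m,PV+RC@l))
```

```text
t 6.85 cradle xyz mm [ 88.4   0.4 159.9] rot [3.138 0.002 2.974] F [-0.7  0.7  0.3] 0.0939 0.0 q [-0.6   0.43  1.23  0.    1.48 -2.  ]
[[ 0.0014 -0.0004 -0.0001  0.0032  0.0025  0.0006]]
[[318.8021 146.9288]]
[[318.6886 209.4578]]
[[318.7727 181.4704]]
```

View pics/w3.png

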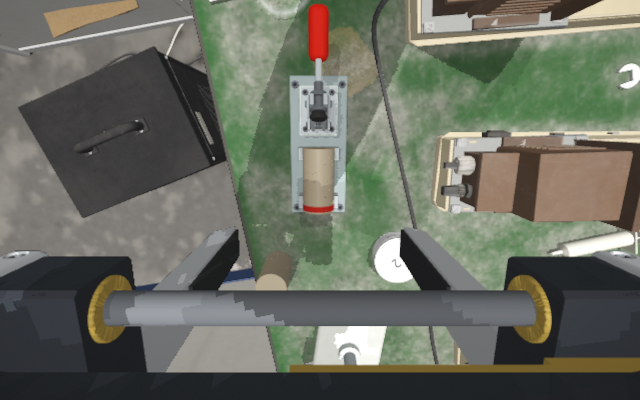

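Emit:
jog_arm:
  motion:
    - [0.0015, 0, 0.05, 0.003, 0.002, 0, 1]
    - [0, 0, 0.05, 0, 0, 0, 1]
    - [0, 0, 0.05, 0, 0, 0, 1]
    - [0, 0, 0.045, 0, 0, 0, 1]
    - [0, 0, 0.03, 0, 0, 0, 0.3]

```text
time_s: 7.4
ee_pos: [0.5315, -0.3161, 0.0281]
eef_rot: [3.141, 0.001, 2.973]
force: [0.9, 0.1, -0.2]
grip_width: 0.0895
grip_force: 0.0
```

Emit:
jog_arm:
  motion:
    - [0, 0, 0, 0, 0, 0, -1]
    - [0, 0, 0, 0, 0, 0, -1]
    - [0, 0, 0, 0, 0, 0, -1]
    - [0, 0, 0, 0, 0, 0, -1]
    - [0, 0, 0, 0, 0, 0, -1]
  squeeze: 25

```text
time_s: 7.9
ee_pos: [0.5331, -0.3165, 0.0312]
eef_rot: [-3.141, 0.003, 2.973]
force: [-0.6, -0.8, 0.3]
grip_width: 0.0495
grip_force: 0.0
```

```bash
python3 -c "
from h import *
st()"
```

```text
t 7.9 cradle xyz mm [ 87.8   0.6 -63.1] rot [-3.141  0.003  2.973] F [-0.4 -0.9  0.3] 0.0495 0.0 q [-0.59  0.64  1.46  0.    1.04 -2.  ]
```

Emit:
jog_arm:
  motion:
    - [0, 0, 0, 0, 0, 0, -1]
    - [0, 0, 0, 0, 0, 0, -1]
    - [0, 0, 0, 0, 0, 0, -1]
    - [0, 0, 0, 0, 0, 0, -1]
  squeeze: 30

```text
time_s: 8.3
ee_pos: [0.5328, -0.3172, 0.0305]
eef_rot: [-3.14, 0.002, 2.973]
force: [-0.8, -6.1, 2.6]
grip_width: 0.0371
grip_force: 30.0
```

Emit:
jog_arm:
  motion:
    - [0, 0, -0.005, 0, 0, 0, -1]
    - [0, 0, -0.01, 0, 0, 0, -1]
    - [0, 0, -0.015, 0, 0, 0, -1]
    - [0, 0, -0.02, 0, 0, 0, -1]
    - [0, 0, -0.03, 0, 0, 0, -1]

```text
time_s: 8.8
ee_pos: [0.5321, -0.3156, 0.1105]
eef_rot: [3.141, -0.001, 2.974]
force: [0.5, -0.1, -1.1]
grip_width: 0.0374
grip_force: 30.0
```

```bash
python3 -c "
from h import *
st()"
```

```text
t 8.8 cradle xyz mm [86.6  1.2 16.2] rot [ 3.141 -0.001  2.974] F [ 0.5 -0.  -1.1] 0.0374 29.999274015426636 q [-0.59  0.54  1.41  0.    1.19 -2.  ]
```

Emit:
jog_arm:
  motion:
    - [0, 0, -0.04, 0, 0, 0, -1]
    - [0, 0, -0.045, 0, 0, 0, -1]
    - [0, 0, -0.02, 0, 0, 0, -1]
    - [0, 0, 0, 0, 0, 0, -1]

```text
time_s: 9.2
ee_pos: [0.5334, -0.3165, 0.2193]
eef_rot: [-3.139, 0.007, 2.974]
force: [-0.3, 0.8, -3.3]
grip_width: 0.0371
grip_force: 30.0
```

```bash
cat >> h.py <<'E'
LP=np.array([.694,-.2825,.262]);LY,LT=-.305,.49
RL=(Ro.from_euler("z",LY)*Ro.from_euler("y",-LT)).as_matrix()  # lens frame
RT=RL@np.diag([-1,1,-1.])   # tool frame for the hold
OFF=np.array([.002,0,-.016]) # core centre in tool
def hold(gap): return LP-(gap+.038)*RL[:,0]-RT@OFF
E
python3 -c "
from h import *
st();print(hold(.07),hold(.13));print(plan(hold(.13),RT,10))"
```

```text
t 9.2 cradle xyz mm [ 88.    0.6 125. ] rot [-3.139  0.007  2.974] F [-0.4  0.7 -3.3] 0.0371 29.999433159828186 q [-0.59  0.44  1.29  0.    1.4  -2.  ]
[ 0.612  -0.2567  0.198 ] [ 0.5615 -0.2408  0.1698]
[[-0.0015  0.0079  0.0049  0.0031 -0.0482  0.0135]
 [-0.0011  0.008   0.005   0.0031 -0.0482  0.0135]
 [-0.0008  0.008   0.005   0.0031 -0.0482  0.0135]
 [-0.0004  0.008   0.005   0.0031 -0.0482  0.0135]
 [-0.0001  0.0081  0.005   0.0031 -0.0482  0.0135]
 [ 0.0003  0.0081  0.005   0.0031 -0.0482  0.0135]
 [ 0.0006  0.0081  0.0049  0.0031 -0.0482  0.0135]
 [ 0.001   0.0081  0.0049  0.0031 -0.0482  0.0135]
 [ 0.0013  0.0081  0.0048  0.0031 -0.0482  0.0135]
 [ 0.0016  0.0081  0.0047  0.0031 -0.0482  0.0135]]
```

Emit:
jog_arm:
  motion:
    - [-0.0015, 0.008, 0.005, 0.003, -0.048, 0.0135, -1]
    - [-0.001, 0.008, 0.005, 0.003, -0.048, 0.0135, -1]
    - [-0.001, 0.008, 0.005, 0.003, -0.048, 0.0135, -1]
    - [-0.0005, 0.008, 0.005, 0.003, -0.048, 0.0135, -1]
    - [0, 0.008, 0.005, 0.003, -0.048, 0.0135, -1]

```text
time_s: 9.7
ee_pos: [0.546, -0.2774, 0.1884]
eef_rot: [-3.135, 0.241, 2.906]
force: [-0.3, 0.5, -2.9]
grip_width: 0.0373
grip_force: 30.0
```

Emit:
jog_arm:
  motion:
    - [0.0005, 0.008, 0.005, 0.003, -0.048, 0.0135, -1]
    - [0.0005, 0.008, 0.005, 0.003, -0.048, 0.0135, -1]
    - [0.001, 0.008, 0.005, 0.003, -0.048, 0.0135, -1]
    - [0.0015, 0.008, 0.005, 0.003, -0.048, 0.0135, -1]
    - [0.0015, 0.008, 0.005, 0.003, -0.048, 0.0135, -1]

```text
time_s: 10.2
ee_pos: [0.5596, -0.2399, 0.1629]
eef_rot: [3.138, 0.481, 2.834]
force: [0.4, -0.7, -2.7]
grip_width: 0.0372
grip_force: 30.0
```

Emit:
jog_arm:
  motion:
    - [0, 0, 0, 0, 0, 0, -1]
    - [0, 0, 0, 0, 0, 0, -1]

```text
time_s: 10.4
ee_pos: [0.56, -0.2405, 0.164]
eef_rot: [3.138, 0.479, 2.836]
force: [-0.4, -0.8, -2.0]
grip_width: 0.0373
grip_force: 30.0
```

Run:
```python
from h import *
st();print(plan(hold(.07),RT,5))
C=LP-.168*RL[:,0]
im={n:ctrl.camera(n) for n in ("scene","side")}
c=[]
for n in im:
    m=ctrl.camera_model(n);q=P(m,[LP,C+.038*RL[:,0],C-.038*RL[:,0]]);x,y=q.mean(0).astype(int)-[50,40];print(n,x,y,q)
    c.append(cv2.resize(im[n][y:y+100,x:x+100,::-1],None,fx=4,fy=4,interpolation=cv2.INTER_CUBIC))
cv2.imwrite("pics/pre.png",np.hstack(c))
```

```text
t 10.4 cradle xyz mm [101.5  80.   69.7] rot [3.138 0.479 2.836] F [-0.3 -0.9 -2. ] 0.0373 29.999475181102753 q [-0.51  0.23  1.78  0.16  0.66 -1.88]
[[-0.0128  0.     -0.001   0.0006 -0.0022 -0.0002]
 [-0.0128  0.     -0.001   0.0006 -0.0022 -0.0002]
 [-0.0128  0.     -0.001   0.0006 -0.0022 -0.0002]
 [-0.0128  0.     -0.0009  0.0006 -0.0022 -0.0002]
 [-0.0128  0.     -0.0009  0.0006 -0.0022 -0.0002]]
scene 302 123 [[394.7426 137.3528]
 [345.0965 167.5703]
 [316.4105 185.0303]]
side 294 121 [[390.2648 132.7028]
 [337.345  166.6999]
 [306.9323 186.2379]]
```

View pics/pre.png

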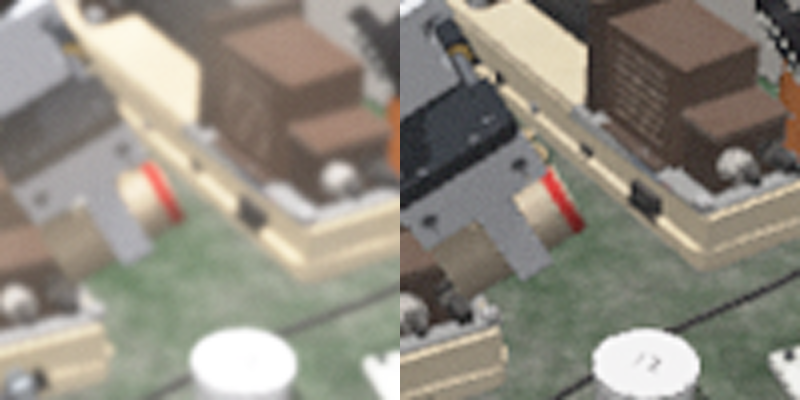

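Emit:
jog_arm:
  motion:
    - [-0.013, 0, -0.001, 0.0005, -0.002, 0, -1]
    - [-0.013, 0, -0.001, 0.0005, -0.002, 0, -1]
    - [-0.013, 0, -0.001, 0.0005, -0.002, 0, -1]
    - [-0.013, 0, -0.001, 0.0005, -0.002, 0, -1]
    - [-0.012, 0, -0.001, 0.0005, -0.002, 0, -1]

```text
time_s: 11.0
ee_pos: [0.6127, -0.2577, 0.1993]
eef_rot: [3.141, 0.491, 2.835]
force: [-0.5, 0.4, -3.8]
grip_width: 0.0374
grip_force: 30.0
```

Emit:
jog_arm:
  motion:
    - [0, 0, 0, 0, 0, 0, -1]
    - [0, 0, 0, 0, 0, 0, -1]

```text
time_s: 11.2
ee_pos: [0.6118, -0.2572, 0.1984]
eef_rot: [3.141, 0.491, 2.835]
force: [0.1, -0.6, -2.7]
grip_width: 0.0374
grip_force: 30.0
```

Run:
```python
from h import *
st();print(plan(hold(.07),RT,1))
C=LP-.108*RL[:,0]
im={n:ctrl.camera(n) for n in ("scene","side")}
c=[]
for n in im:
    m=ctrl.camera_model(n);q=P(m,[LP,C+.038*RL[:,0],C-.038*RL[:,0]]);x,y=q.mean(0).astype(int)-[42,60];print(n,x,y,q)
    c.append(cv2.resize(im[n][y:y+100,x:x+80,::-1],None,fx=5,fy=5,interpolation=cv2.INTER_CUBIC))
cv2.imwrite("pics/fin.png",np.hstack(c))
```

```text
t 11.2 cradle xyz mm [155.4  72.3 104.1] rot [3.141 0.491 2.835] F [ 0.3 -0.6 -2.7] 0.0374 29.99935895204544 q [-0.49  0.31  1.61  0.13  0.75 -1.82]
[[ 0.0002  0.0005  0.0003 -0.      0.0005 -0.0015]]
scene 325 94 [[394.7426 137.3528]
 [367.9187 153.6793]
 [339.0368 171.2586]]
side 318 91 [[390.2648 132.7028]
 [361.6271 151.1005]
 [330.9105 170.8336]]
```

View pics/fin.png

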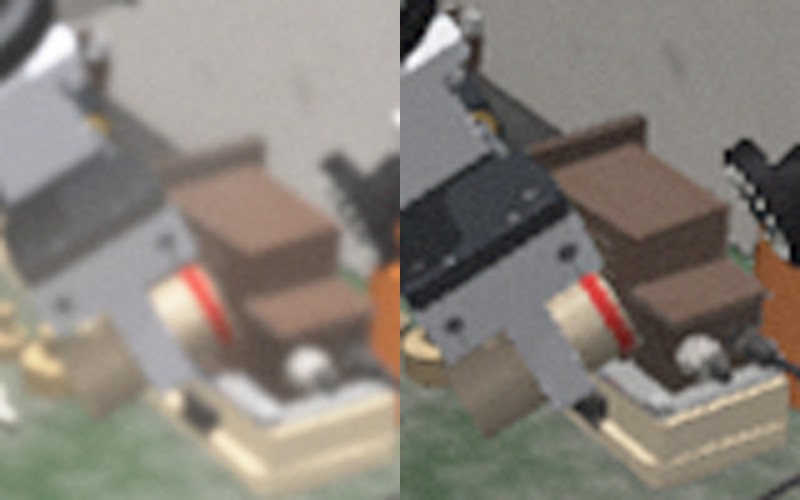

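Run:
```python
from h import *
o=ctrl.get_obs();R=Rt(o["eef_rot"]);C=o["ee_pos"]+R@OFF;ax=-R[:,0]
T=np.linspace(0,2*np.pi,721)
obs=[];pr=[]
for n in ("scene","side"):
    m=ctrl.camera_model(n);Rc=cv2.Rodrigues(np.array(m["rvec"],float))[0];c=-Rc.T@np.array(m["tvec"],float).ravel()
    q=P(m,C+.038*ax)[0].astype(int)
    im=ctrl.camera(n).astype(int);red=(im[...,0]>120)&(im[...,0]-im[...,1]>60)&(abs(im[...,1]-im[...,2])<35);M=np.zeros_like(red);M[q[1]-18:q[1]+18,q[0]-18:q[0]+18]=1
    v,u=np.nonzero(red&M);wt=(im[...,0]-im[...,1])[v,u];ob=np.array([np.average(u,weights=wt),np.average(v,weights=wt)])
    rad=np.outer(np.cos(T),R[:,1])+np.outer(np.sin(T),R[:,2])
    for bw in (.004,.006):
        X=np.concatenate([C+(.038-k)*ax+.019*rad for k in np.linspace(0,bw,9)]);N=np.tile(rad,(9,1))
        vis=((c-X)*N).sum(1)>0; uv=P(m,X[vis]); wgt=((c-X[vis])*N[vis]).sum(1)
        print(n,len(u),ob,bw,np.average(uv,axis=0,weights=wgt),"facevis",(c-C)@ax)
    pr.append(np.average(uv,axis=0,weights=wgt));obs.append((m,ob))
a=tri(obs);b=tri([(x[0],p) for x,p in zip(obs,pr)])
print("observed-predicted in lens frame mm",RL.T@(a[0]-b[0])*1e3,a[1],b[1])
```

```text
scene 51 [365.0965 152.7568] 0.004 [367.3804 153.9929] facevis -0.014938363912952621
scene 51 [365.0965 152.7568] 0.006 [366.9935 154.2281] facevis -0.014938363912952621
side 43 [357.6956 150.5506] 0.004 [361.0957 151.4425] facevis -0.008890717133940872
side 43 [357.6956 150.5506] 0.006 [360.6819 151.7079] facevis -0.008890717133940872
observed-predicted in lens frame mm [-2.4775 12.6668 -2.9944] 0.3071326052180084 0.01305948597342762
```

Run:
```python
from h import *
o=ctrl.get_obs();R=Rt(o["eef_rot"]);C=o["ee_pos"]+R@OFF;ax=-R[:,0]
T=np.linspace(0,2*np.pi,721);rad=np.outer(np.cos(T),R[:,1])+np.outer(np.sin(T),R[:,2])
for n in ("scene","side"):
    m=ctrl.camera_model(n);Rc=cv2.Rodrigues(np.array(m["rvec"],float))[0];c=-Rc.T@np.array(m["tvec"],float).ravel()
    q=P(m,C+.038*ax)[0].astype(int);y0,x0=q[1]-20,q[0]-20
    im=ctrl.camera(n)[y0:y0+40,x0:x0+40].astype(float);red=(im[...,0]>2.0*im[...,1])&(im[...,0]>60)
    k,lab,stt,cen=cv2.connectedComponentsWithStats(red.astype(np.uint8));i=1+np.argmax(stt[1:,4])
    r=cv2.minAreaRect(np.argwhere(lab==i)[:,::-1].astype(np.float32))
    X=np.concatenate([C+(.038-t)*ax+.019*rad for t in np.linspace(0,.005,9)]);vis=((c-X)*np.tile(rad,(9,1))).sum(1)>0
    p=cv2.minAreaRect((P(m,X[vis])-[x0,y0]).astype(np.float32))
    print(n,stt[i],"obs",np.array(r[0])+[x0,y0],r[1:],"pred",np.array(p[0])+[x0,y0],p[1:])
```

```text
scene [15 15  7 11 16] obs [365.3769 152.7846] ((11.65926456451416, 1.3643819093704224), 60.2551155090332) pred [367.1552 154.038 ] ((16.923749923706055, 2.615492582321167), 58.9559326171875)
side [13 16 11 14 44] obs [359.0324 152.4794] ((16.336353302001953, 2.6076810359954834), 57.528804779052734) pred [360.8454 151.5047] ((18.271743774414062, 2.8831796646118164), 57.49600601196289)
```

```bash
python3 -c "
from h import *
st();print(ctrl.hand_in())"
```

```text
t 11.5 cradle xyz mm [155.5  72.5 104.4] rot [3.141 0.491 2.835] F [ 0.2  0.1 -2.5] 0.0371 29.99943047761917 q [-0.49  0.31  1.61  0.13  0.75 -1.82]
the job is handed in; nothing more can be done
None
```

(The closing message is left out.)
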